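Set a telescopic duct-support post to height

TASK

Bring the orange telescopic support post to the same height as the white one, so that a wiring duct will lie level across the two: twist its cradle head counter-clockwise to unlock the tube, draw it up until the two cradles are level, then twist it fully back to lock it and let go. Leave the white post and the blue post set as they are.

Things in the scene. Friction and masses are not known exactly. Their poses are not given: they have to be found in the camera images.
- orange_head (a point): Centre of the orange U-shaped cradle head on a fixed telescopic post (90 mm foot, 32 mm sleeve, orange collar 44 mm wide up to 164 mm above the bench): 44 mm long (x, along the trough), 50 mm over its two flat cheeks (y; grip there, from above), 42 mm high (z up). The point is on the post's axis, 21 mm below the top; 201 mm above the bench when fully down. Starts locked, drawn out 0 to 20 mm.
- orange_twist (a joint): Turn of the orange head and inner tube about the post's vertical axis, rad: 0 = locked, at a stop (start); grows counter-clockwise from above to a stop at 1.2. Below 0.4 a cam clamps: turning takes about 0.2 N m and only forcing slides it. At about 1.0 it is free: slides up with some 8 N (travel 120 mm in all), stays where left. Back at 0 it is locked at that height.
- white_head (a point): Centre of the white cradle head, of the same shape and size, on a like post with a white collar: the height to match. It is locked 60 to 110 mm drawn out, so this point stands 261 to 311 mm above the bench. To be compared with, not handled.
- blue_head (a point): Centre of the blue cradle head on a third like post with a blue collar, at a height of its own (this point 221 to 301 mm above the bench); no part of the job. The posts stand in a row across the bench in any order, at least 180 mm apart, each turned up to 0.4 rad; low hand tools lie between them.
Not all that is in view belongs to the job. Leave any red look-alike of the part that bears white_head alone.

How it is judged:
On the way, in this order (a step that is already met when the one before it is completed fails the run):
1. the orange tube is unlocked (turned at least 0.6 rad counter-clockwise) before it is drawn out (value of joint orange_twist above 0.6 rad and distance of orange_head from where it was at the start of the episode below 0.012 m), for 0.1 s.
2. the unlocked orange head is drawn up level with the white head, within 15 mm (value of joint orange_twist above 0.5 rad and z of orange_head in the frame of white_head between -0.015 and 0.015 m), for 0.1 s.
At the end, for the whole second after the job is handed in: The orange head is level with the white head within 15 mm, its tube turned back to locked (less than 0.2 rad from the stop) and still, released, and the white and blue heads are within 8 mm of where they were (value of joint orange_twist below 0.2 rad and z of orange_head in the frame of white_head between -0.015 and 0.015 m and velocity of joint orange_twist between -0.05 and 0.05 rad/s and distance of each of white_head, blue_head from where it was at the start of the episode below 0.008 m); the robot touches nothing.
It fails at once if the white or the blue head is shifted by more than 8 mm (distance of any of white_head, blue_head from where it was at the start of the episode above 0.008 m).
It also fails if it takes over 40 s, if anything falls off the work surface, if the arm or the gripper's body presses on something with over 40 N, if the wrist force passes 120 N, or if a joint passes its speed limit or range.

ROBOT

A 6-joint arm with a two-finger parallel gripper is mounted at the origin on the work surface. World frame = base frame: x ahead of the robot, y to its left, z up, the work surface at z = 0. Lengths are in m, angles in rad, forces in N, time in s.
With the tool pointing down it reaches from about 0.35 to 0.775 m from the base axis. Payload 7.3 kg.
Tool frame: the origin (TCP) lies at the centre of the arm's flange, where the gripper is bolted on; the fingertips stand 178 mm ahead of it and the grasp point (between the pads) lies robot.pinch_z ahead of it (robot.pinch_z is the distance from the TCP to the grasp point, in m); x points along the fingers, z is the direction in which the jaws open and shut, and the axes are right-handed (so a half turn about x gives the same grasp; the last joint's range is limited). The gripper opens to 92 mm and grips with 3 to 60 N. Pads are 19 mm wide; open, the fingers measure 130 mm over their backs; the gripper's body (75 mm by 190 mm) begins 47 mm behind the grasp point.
Start: joints at [1.002, 0.342, 1.524, -0, 1.275, -0.146], TCP at [0.215, 0.479, 0.405] pointing down, gripper open.
Joint ranges: [-2.53, 2.53], [-0.77, 2.02], [0.04, 2.7], [-1, 4.14], [0.28, 2.66], [-3.11, 3.11]. Speed limits (rad/s): [2.57, 2.57, 3.14, 3.14, 3.14, 3.14].

INTERFACE

Orientations are given as [roll, pitch, yaw] about the fixed x, y, z axes, in that order (R = Rz(yaw) Ry(pitch) Rx(roll)).
In Python, from cell import robot gives the robot as it stands.
- The arm moves only by the shell command python3 -m jog 'ROWS' [FORCE]. ROWS is JSON, a list of rows, each an object of numbers: "fingers": the closure, from 0 (fully open) to 1 (shut); "x", "y", "z": the shift along the tool's x, y, z in cm; "spin": the turn about the tool's x in degrees. A call has 1 to 5 rows; each row is the pose to reach, as a shift and turn from the pose commanded when the call began, along the tool's axes at that moment; what a row does not reach only later rows make up. A row lasts 1/8 s, in which the tool goes at most 62.5 mm and 10.7 degrees, less where a joint would pass 70% of its speed; a pose out of reach is approached as far as the arm can. A call with a gripper value outside its range is refused whole. The fingers move at their own pace and stop on an object; FORCE is the grip in N (left out, the last holds). Time passes only in rows, so rows that repeat a pose let the fingers close. It gives the time, the measured TCP pose, the force and the opening at its end, in the units of the state.
- robot.observe(): the state, without advancing time (a new reading comes with each control period).
- robot.read_camera(name): name is "scene" or "top" or "wrist"; returns a dict with "color" (420x560x3 uint8, red, green, blue), "mtx" (3x3 intrinsics, pixels), "view" (4x4, takes a point from world to camera coordinates); the wrist camera has in their place "T_tool_cam" (4x4, takes a point from camera to tool coordinates, whose origin is the TCP and whose axes are the tool frame's). Camera axes: x right, y down, z forward; pixel columns grow to the right and rows downward; lengths in m; the calibration is good to about 2 mm. A picture is of the moment at which its call begins: read the wrist's pose just before it. There is no depth.
- robot.hand_in(): hands the job in, once; it reports no verdict.
Trained networks look in a picture, given as the dict that the camera call returned (one of the last four; its "shot" number tells which), for a name from the list of things; names that differ only in an ending like _2 or _b are one class to them, and where a whole thing is asked for, a point or a joint stands for the part that bears it (a point fixed in the world has none). Each returns a list of dicts, best first, with "conf" (0 to 1); they miss things now and then, are a little off and sometimes report something else, mostly with a low value. They report only what shows in the picture. A call takes as long as a camera call. They do not tell look-alikes from the thing itself.
- robot.look_for(target, picture): "xy" ([column, row] in pixels, amid what is visible of it).
The state is a dict: "time": time; "qpos": joint angles; "qvel": joint speeds; "joint_efforts": joint torques, N m; "tool_pos": TCP position; "tool_rot": TCP orientation; "contact_force": force on the tool from outside, world axes, zero at the start; "torque": the same for the moment, N m; "opening": finger opening in m.
Only numpy, scipy, OpenCV 4.12 (cv2) and the standard library are available. Lean on these libraries where they do the work, as an engineer would, in place of code of your own. Each camera call takes 0.05 s, during which the arm holds its last target. There are 200 camera calls.

## Working session

There is one attempt and no reset: what is moved stays moved. The work goes in short steps, Python scripts to look and compute and a shell command to move; the robot and the scene stay as the last step left them, time stands still between calls to the robot, and variables do not carry over. Pictures are saved under pics/ and viewed, on a budget of 10 in all, crops included, one or two more only if the job needs it, and the job is handed in when it is done.

```bash
mkdir -p pics
cat > h.py <<'E'
import numpy as np, cv2
from cell import robot
from scipy.spatial.transform import Rotation as R
def P(pic,tp=None,tr=None):
    if "view" in pic: V=np.array(pic["view"])
    else:
        T=np.eye(4);T[:3,:3]=R.from_euler("xyz",tr).as_matrix();T[:3,3]=tp
        V=np.linalg.inv(T@np.array(pic["T_tool_cam"]))
    return np.array(pic["mtx"])@V[:3]
def tri(Ps,xys):
    A=np.vstack([[x*p[2]-p[0],y*p[2]-p[1]] for p,(x,y) in zip(Ps,xys)]).reshape(-1,4)
    X=np.linalg.svd(A)[2][-1];X=X[:3]/X[3]
    return X,[np.round((lambda q:q[:2]/q[2])(p@np.append(X,1))-xy,1) for p,xy in zip(Ps,xys)]
def save(pic,n): cv2.imwrite("pics/"+n,pic["color"][...,::-1])
E
python3 - <<'E'
from h import *
print(robot.pinch_z); s=robot.observe(); print(s)
D={}
for c in("scene","top","wrist"):
    p=robot.read_camera(c); save(p,c+"0.png")
    M=P(p,s["tool_pos"],s["tool_rot"])
    for n in("orange_head","white_head","blue_head"):
        r=robot.look_for(n,p); print(c,n,[(np.round(d["xy"],1).tolist(),round(d["conf"],2)) for d in r])
        if r: D[c,n]=(M,r[0]["xy"])
for n in("orange_head","white_head","blue_head"):
    if ("scene",n) in D and ("top",n) in D:
        print(n,tri(*zip(D["scene",n],D["top",n])))
a=cv2.imread("pics/scene0.png");b=cv2.imread("pics/top0.png")
cv2.imwrite("pics/both.png",cv2.resize(np.vstack([a,b]),None,fx=.71,fy=.71))
E
```

```text
0.1592
{'time': 0.0, 'qpos': array([ 1.00199582e+00,  3.42738695e-01,  1.52506451e+00,  2.78453215e-05,
        1.27538499e+00, -1.45945752e-01]), 'qvel': array([ 0.00022693, -0.00015441,  0.00078534,  0.00027969, -0.00030597,
       -0.00035623]), 'joint_efforts': array([-1.43392241e-03, -4.31238091e+01, -2.44223768e+01,  7.16203311e-02,
        5.58321574e-02, -1.08265901e-04]), 'tool_pos': array([0.21531378, 0.47865839, 0.40401987]), 'tool_rot': array([ 2.97896058,  1.56920056, -2.15629129]), 'contact_force': array([-0.05123787,  0.02265162,  0.15168374]), 'torque': array([-0.02660112,  0.0292218 , -0.02050047]), 'opening': 0.09162959421178783}
scene orange_head [([135.4, 173.9], 0.62)]
scene white_head [([349.1, 172.1], 0.68), ([256.5, 210.3], 0.63)]
scene blue_head [([368.4, 233.7], 0.64)]
top orange_head [([398.3, 151.2], 0.66)]
top white_head [([214.8, 274.4], 0.84), ([261.6, 167.2], 0.67)]
top blue_head [([148.7, 192.8], 0.64), ([261.7, 167.1], 0.29)]
wrist orange_head []
wrist white_head []
wrist blue_head []
orange_head (array([ 0.5743561 , -0.2455129 ,  0.21633617]), [array([2.1, 0.6]), array([ 3.3, -1.8])])
white_head (array([0.34866764, 0.10816466, 0.2105266 ]), [array([ 2. , -0.2]), array([ 3.1, -1.9])])
blue_head (array([0.49709605, 0.20890905, 0.28200702]), [array([ 2.6, -0.3]), array([ 3.8, -2.4])])
```

View pics/both.png

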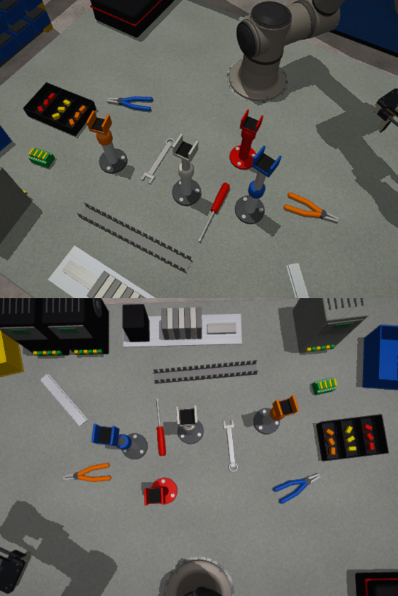

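Run:
```python
from h import *
Ms=P(robot.read_camera("scene"));Mt=P(robot.read_camera("top"))
print(tri([Ms,Mt],[(256.5,210.3),(261.6,167.2)]),tri([Ms,Mt],[(349.1,172.1),(214.8,274.4)]))
a=cv2.imread("pics/scene0.png");b=cv2.imread("pics/top0.png")
```

```text
(array([0.54229923, 0.01364783, 0.25512781]), [array([2.3, 0.1]), array([ 3.5, -2.1])]) (array([0.34866764, 0.10816466, 0.2105266 ]), [array([ 2. , -0.2]), array([ 3.1, -1.9])])
```

The picture shows (full-size scene pixels): orange head at (135,174), white at (256,210), a red look-alike at (349,172) and blue at (368,234). Candidates for white are the red one, which I exclude by its colour, and the white one at (256,210). The orange pliers and the orange blocks in the tray could be mistaken for the orange post, but they are low. The network ranked the red one first for white, so I'm rejecting that result. Next I take a close crop and work out the tool axes.

Run:
```python
from h import *
a=cv2.imread("pics/scene0.png");b=cv2.imread("pics/top0.png")
f=lambda i,x,y:cv2.resize(i[y-40:y+40,x-50:x+50],(400,320 if 0 else 300),interpolation=cv2.INTER_CUBIC)
cv2.imwrite("pics/crop.png",np.vstack([np.hstack([f(a,140,180),f(a,256,215)]),np.hstack([f(b,395,155),f(b,262,170)])]))
s=robot.observe();print(R.from_euler("xyz",s["tool_rot"]).as_matrix().round(3))
M=R.from_euler("xyz",s["tool_rot"]).as_matrix()
print((M.T@(np.array([.574,-.245,.58])-s["tool_pos"])*100).round(1))
p=robot.read_camera("wrist");print(np.array(p["T_tool_cam"]).round(3),p["mtx"])
```

```text
[[ 0.    -0.912  0.41 ]
 [ 0.     0.41   0.912]
 [-1.    -0.     0.   ]]
[-17.5 -62.4 -51.3]
[[ 0.001 -0.254  0.967  0.02 ]
 [-0.001 -0.967 -0.254  0.068]
 [ 1.    -0.001 -0.001  0.001]
 [ 0.     0.     0.     1.   ]] [[291.99026202   0.         283.96762555]
 [  0.         291.99026202 209.58537269]
 [  0.           0.           1.        ]]
```

View pics/crop.png

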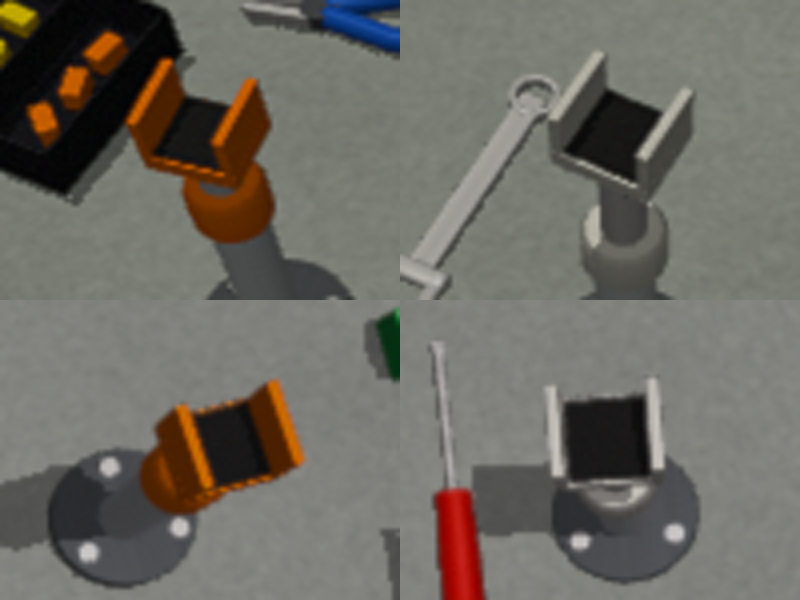

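The crop confirms it: an orange cradle on an orange collar, and the true white post. The orange yaw is about +0.33. I'll rise clear, then move over, spinning by about +137° in total so joint 6 has room to twist counter-clockwise.

```bash
python3 -m jog '[{"x":-6},{"x":-12},{"x":-15,"y":-4,"z":-3},{"x":-15,"y":-8,"z":-7},{"x":-15,"y":-12,"z":-11}]'; python3 -m jog '[{"y":-4,"z":-4,"spin":10},{"y":-8,"z":-8,"spin":20},{"y":-12,"z":-12,"spin":30},{"y":-17,"z":-16,"spin":40},{"y":-21,"z":-20,"spin":50}]'
python3 - <<'E'
from h import *
s=robot.observe();print(s["qpos"].round(2))
M=R.from_euler("xyz",s["tool_rot"]).as_matrix();print(M.round(2))
print((M.T@(np.array([.574,-.245,.555])-s["tool_pos"])*100).round(1))
E
```

```text
[ 1.    0.34  1.52  0.    1.28 -0.15]
[[ 0.   -0.91  0.41]
 [ 0.    0.41  0.91]
 [-1.    0.    0.  ]]
[-15.  -62.4 -51.3]$[0]: bad value
$[0]: bad value
```

```bash
python3 -m jog '[{"fingers":0,"x":-6,"y":0,"z":0,"spin":0},{"fingers":0,"x":-12,"y":0,"z":0,"spin":0},{"fingers":0,"x":-15,"y":-4,"z":-3,"spin":0},{"fingers":0,"x":-15,"y":-8,"z":-7,"spin":0},{"fingers":0,"x":-15,"y":-12,"z":-11,"spin":0}]'
```

```text
time: 1.38
tool_pos: [0.2799, 0.3277, 0.5551]
tool_rot: [-0.644, 1.57, 0.505]
contact_force: [0.4, -0.1, 0.5]
opening: 0.0915
```

```bash
python3 -m jog '[{"fingers":0,"x":0,"y":-4,"z":-4,"spin":10},{"fingers":0,"x":0,"y":-8,"z":-8,"spin":20},{"fingers":0,"x":0,"y":-12,"z":-12,"spin":30},{"fingers":0,"x":0,"y":-17,"z":-16,"spin":40},{"fingers":0,"x":0,"y":-21,"z":-20,"spin":50}]'
python3 - <<'E'
from h import *
robot.read_camera("top");robot.read_camera("top")
s=robot.observe();print(s["qpos"].round(2))
M=R.from_euler("xyz",s["tool_rot"]).as_matrix();print(M.round(2))
print((M.T@(np.array([.574,-.245,.555])-s["tool_pos"])*100).round(1))
p=robot.read_camera("wrist");save(p,"w1.png")
for n in("orange_head","white_head","blue_head"):print(n,robot.look_for(n,p))
E
```

```text
time: 2.0
tool_pos: [0.3895, 0.0587, 0.5549]
tool_rot: [-0.108, 1.57, 0.161]
contact_force: [-0.1, 0.4, -0.2]
opening: 0.092
[-0.05  0.01  1.53 -0.    1.6  -0.32]
[[-0.   -0.26  0.97]
 [-0.    0.97  0.26]
 [-1.   -0.   -0.  ]]
[ -0.  -33.9   9.8]
orange_head []
white_head [{'xy': [418.8, 251.5], 'conf': 0.65}, {'xy': [249.2, 134.6], 'conf': 0.64}]
blue_head [{'xy': [466.7, 52.7], 'conf': 0.67}]
```

```bash
python3 -m jog '[{"fingers":0,"x":0,"y":-5,"z":1.5,"spin":10},{"fingers":0,"x":0,"y":-10,"z":3,"spin":20},{"fingers":0,"x":0,"y":-15,"z":4.5,"spin":30},{"fingers":0,"x":0,"y":-20,"z":6,"spin":40},{"fingers":0,"x":0,"y":-25,"z":7.5,"spin":50}]'
python3 - <<'E'
from h import *
robot.read_camera("top");robot.read_camera("top")
s=robot.observe();print(s["qpos"].round(2),s["tool_pos"])
M=R.from_euler("xyz",s["tool_rot"]).as_matrix();print(M.round(2))
print((M.T@(np.array([.574,-.245,.555])-s["tool_pos"])*100).round(1))
p=robot.read_camera("wrist");save(p,"w2.png");m=P(p,s["tool_pos"],s["tool_rot"])
for n,X in(("orange_head",[.574,-.245,.216]),("white_head",[.542,.014,.258]),("blue_head",[.497,.209,.282])):
    q=m@np.append(X,1);print(n,robot.look_for(n,p),q[:2]/q[2])
E
```

```text
time: 2.92
tool_pos: [0.5304, -0.1586, 0.555]
tool_rot: [0.921, 1.57, 0.322]
contact_force: [0.2, 0.1, 0.2]
opening: 0.0919
[-0.43  0.34  1.13 -0.    1.67  0.17] [ 0.5315928  -0.1611655   0.55263122]
[[-0.    0.56  0.83]
 [ 0.    0.83 -0.56]
 [-1.   -0.   -0.  ]]
[-0.2 -4.5  8.2]
orange_head [{'xy': [347.8, 231.8], 'conf': 0.92}] [356.5543202  234.80364569]
white_head [{'xy': [169.8, 31.7], 'conf': 0.85}, {'xy': [9.7, 92.0], 'conf': 0.81}] [176.97553755  31.46761063]
blue_head [] [ -85.86587203 -217.77310427]
```

View pics/w2.png

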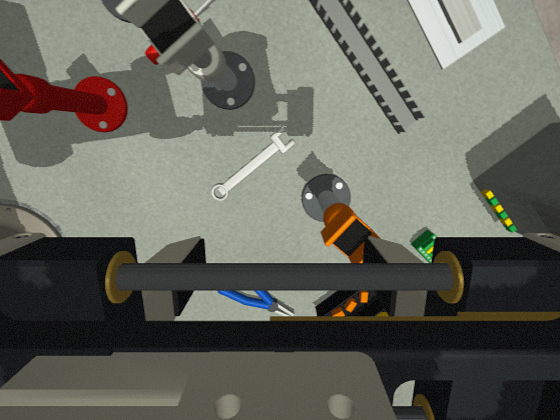

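The wrist view shows orange at (348,232) with its foot at (327,198), white at (170,32) with its foot at (228,80), and red at the left edge. I'll finish the move over orange.

```bash
python3 -m jog '[{"fingers":0,"x":0,"y":-1.5,"z":3,"spin":10},{"fingers":0,"x":0,"y":-3,"z":6,"spin":20},{"fingers":0,"x":0,"y":-4.5,"z":8,"spin":30},{"fingers":0,"x":0,"y":-4.5,"z":8,"spin":36},{"fingers":0,"x":0,"y":-4.5,"z":8,"spin":36}]'
python3 - <<'E'
from h import *
robot.read_camera("top")
s=robot.observe();print(s["qpos"].round(2),s["tool_pos"],s["tool_rot"])
M=R.from_euler("xyz",s["tool_rot"]).as_matrix();print(M.round(2))
p=robot.read_camera("wrist");save(p,"w3.png");m=P(p,s["tool_pos"],s["tool_rot"])
for n,X in(("orange_head",[.574,-.245,.216]),("white_head",[.542,.014,.258])):
    q=m@np.append(X,1);print(n,robot.look_for(n,p),q[:2]/q[2])
np.savez("w3",P=m)
E
```

```text
time: 3.85
tool_pos: [0.57, -0.2402, 0.5554]
tool_rot: [1.126, 1.57, -0.096]
contact_force: [-0.9, -0.4, 0.0]
opening: 0.0918
[-0.52  0.48  0.91  0.    1.75  0.7 ] [ 0.56992954 -0.24011792  0.55555292] [ 0.9975211   1.5698747  -0.22342894]
[[ 0.    0.94  0.34]
 [-0.    0.34 -0.94]
 [-1.    0.    0.  ]]
orange_head [{'xy': [287.2, 195.7], 'conf': 0.65}] [289.52978112 194.27483432]
white_head [{'xy': [28.5, 141.6], 'conf': 0.8}] [ 16.00709113 141.68986655]
```

View pics/w3.png

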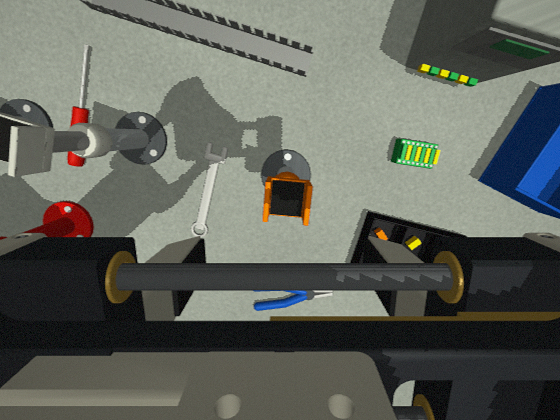

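The head at (288,198) is well aligned with the jaws, with about 5 mm of offset to correct along z. I'll descend part way and take a second wrist measurement.

```bash
python3 -m jog '[{"fingers":0,"x":3,"y":0.2,"z":0.5,"spin":0},{"fingers":0,"x":6,"y":0.2,"z":0.5,"spin":0},{"fingers":0,"x":9,"y":0.2,"z":0.5,"spin":0},{"fingers":0,"x":9,"y":0.2,"z":0.5,"spin":0}]'
python3 - <<'E'
from h import *
robot.read_camera("top")
s=robot.observe();print(s["tool_pos"],s["tool_rot"])
p=robot.read_camera("wrist");save(p,"w4.png");m=P(p,s["tool_pos"],s["tool_rot"])
r=robot.look_for("orange_head",p);print(r)
X,e=tri([np.load("w3.npz")["P"],m],[(287.2,195.7),r[0]["xy"]]);print(X,e)
M=R.from_euler("xyz",s["tool_rot"]).as_matrix();print(M.T@(X-s["tool_pos"])*100)
E
```

```text
time: 4.55
tool_pos: [0.5735, -0.2452, 0.4627]
tool_rot: [-2.459, 1.566, 2.6]
contact_force: [0.6, -0.2, -0.1]
opening: 0.0917
[ 0.57367591 -0.24541701  0.4648046 ] [-2.53476719  1.56968893  2.52391683]
[{'xy': [281.3, 218.2], 'conf': 0.92}]
[ 0.56769958 -0.24454617  0.19609501] [array([-0.2, -0.1]), array([0.3, 0.1])]
[26.87153732 -0.51562817 -0.26031584]
```

View pics/w4.png

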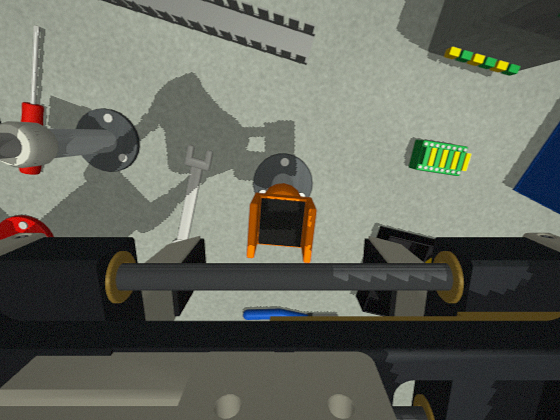

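The head spans columns 247–316. Its 50 mm width puts its top near z = 0.24, so its centre is about 0.217, which agrees with the scene/top result. I'll descend and grip.

```bash
python3 -m jog '[{"fingers":0,"x":3,"y":-0.2,"z":-0.2,"spin":0},{"fingers":0,"x":6,"y":-0.2,"z":-0.2,"spin":0},{"fingers":0,"x":8,"y":-0.2,"z":-0.2,"spin":0},{"fingers":0,"x":8.3,"y":-0.2,"z":-0.2,"spin":0},{"fingers":0.3,"x":8.3,"y":-0.2,"z":-0.2,"spin":0}]' 30; python3 -m jog '[{"fingers":1,"x":0,"y":0,"z":0,"spin":0},{"fingers":1,"x":0,"y":0,"z":0,"spin":0},{"fingers":1,"x":0,"y":0,"z":0,"spin":0},{"fingers":1,"x":0,"y":0,"z":0,"spin":0}]' 30
```

```text
time: 5.32
tool_pos: [0.5714, -0.2447, 0.3833]
tool_rot: [0.739, 1.568, -0.486]
contact_force: [-0.0, 0.4, 0.7]
opening: 0.0856
time: 5.82
tool_pos: [0.5711, -0.2443, 0.3819]
tool_rot: [2.986, 1.57, 1.76]
contact_force: [-1.0, 1.5, 1.5]
opening: 0.0511
```

```bash
python3 -m jog '[{"fingers":1,"x":0,"y":0,"z":0,"spin":-6},{"fingers":1,"x":0,"y":0,"z":0,"spin":-14},{"fingers":1,"x":0,"y":0,"z":0,"spin":-22},{"fingers":1,"x":0,"y":0,"z":0,"spin":-30},{"fingers":1,"x":0,"y":0,"z":0,"spin":-36}]' 40;  python3 -m jog '[{"fingers":1,"x":0,"y":0,"z":0,"spin":-7},{"fingers":1,"x":0,"y":0,"z":0,"spin":-14},{"fingers":1,"x":0,"y":0,"z":0,"spin":-21},{"fingers":1,"x":0,"y":0,"z":0,"spin":-27},{"fingers":1,"x":0,"y":0,"z":0,"spin":-27}]' 40
python3 - <<'E'
from h import *
s=robot.observe();print(s["torque"],R.from_euler("xyz",s["tool_rot"]).as_matrix().round(3))
D={}
for c in("scene","top"):
    p=robot.read_camera(c); save(p,c+"1.png")
    for n in("orange_head","white_head"): 
        r=robot.look_for(n,p);print(c,n,[(np.round(d["xy"],1).tolist(),round(d["conf"],2)) for d in r])
E
```

```text
time: 6.45
tool_pos: [0.5708, -0.2439, 0.3818]
tool_rot: [2.892, 1.568, 2.299]
contact_force: [-2.6, 3.4, 3.6]
opening: 0.0508
time: 7.08
tool_pos: [0.5705, -0.2439, 0.3815]
tool_rot: [2.646, 1.567, 2.521]
contact_force: [-4.2, 3.9, 3.0]
opening: 0.0507
[0.58786528 1.18738802 0.02167018] [[-0.003  0.124  0.992]
 [ 0.002  0.992 -0.124]
 [-1.     0.002 -0.004]]
scene orange_head [([141.6, 176.1], 0.61)]
scene white_head [([350.8, 174.1], 0.89), ([256.3, 209.6], 0.73)]
top orange_head [([388.7, 140.3], 0.52)]
top white_head [([264.3, 166.4], 0.57)]
```

It has turned 1.10 rad with almost no twisting torque left. Next I draw it up by the measured difference, about 42 mm, and compare.

```bash
python3 -m jog '[{"fingers":1,"x":-1,"y":0,"z":0,"spin":0},{"fingers":1,"x":-2,"y":0,"z":0,"spin":0},{"fingers":1,"x":-3,"y":0,"z":0,"spin":0},{"fingers":1,"x":-4.2,"y":0,"z":0,"spin":0},{"fingers":1,"x":-4.2,"y":0,"z":0,"spin":0}]' 40
python3 - <<'E'
from h import *
D={}
I=[]
for c in("scene","top"):
    p=robot.read_camera(c); save(p,c+"2.png");I.append(p["color"][...,::-1])
    for n in("orange_head","white_head"): 
        r=robot.look_for(n,p);print(c,n,[(np.round(d["xy"],1).tolist(),round(d["conf"],2)) for d in r])
print(robot.observe()["tool_pos"])
f=lambda i,x,y:cv2.resize(i[y-40:y+40,x-50:x+50],(400,300),interpolation=cv2.INTER_CUBIC)
a,b=I
cv2.imwrite("pics/crop2.png",np.vstack([np.hstack([f(a,140,170),f(a,256,215)]),np.hstack([f(b,395,155),f(b,262,170)])]))
E
```

```text
time: 8.0
tool_pos: [0.5706, -0.2443, 0.4252]
tool_rot: [-3.096, 1.569, 3.061]
contact_force: [-5.9, 3.7, 0.9]
opening: 0.0506
scene orange_head [([137.0, 165.7], 0.6)]
scene white_head [([351.8, 175.4], 0.81), ([258.0, 209.9], 0.59)]
top orange_head [([394.7, 137.2], 0.44)]
top white_head [([218.6, 273.8], 0.76), ([262.6, 168.7], 0.74)]
[ 0.57049497 -0.24433131  0.42517931]
```

View pics/crop2.png

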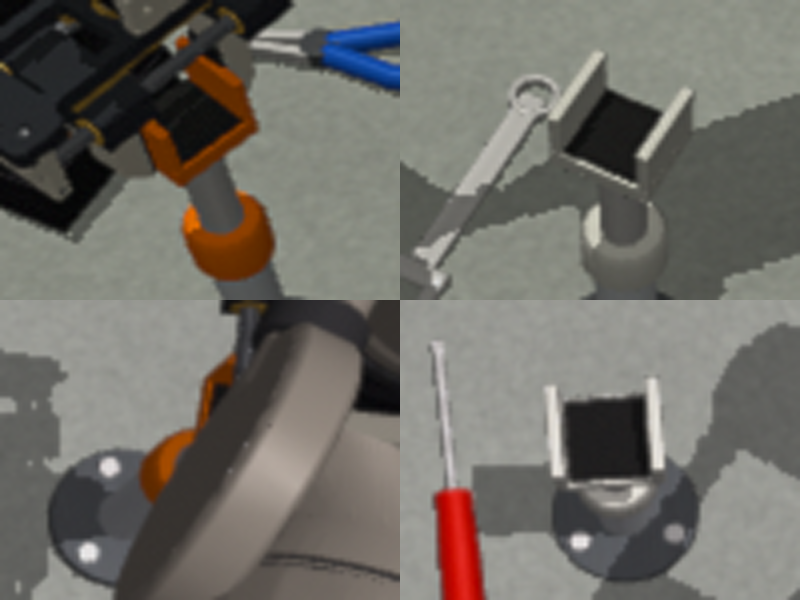

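The orange head is up about 43.7 mm with its tube exposed, and the head turned with the gripper. Now I lock it by turning back slightly past the start, then release and retreat upward.

```bash
python3 -m jog '[{"fingers":1,"x":0,"y":0,"z":0,"spin":7},{"fingers":1,"x":0,"y":0,"z":0,"spin":15},{"fingers":1,"x":0,"y":0,"z":0,"spin":23},{"fingers":1,"x":0,"y":0,"z":0,"spin":31},{"fingers":1,"x":0,"y":0,"z":0,"spin":37}]' 40;  python3 -m jog '[{"fingers":1,"x":0,"y":0,"z":0,"spin":8},{"fingers":1,"x":0,"y":0,"z":0,"spin":15},{"fingers":1,"x":0,"y":0,"z":0,"spin":22},{"fingers":1,"x":0,"y":0,"z":0,"spin":29},{"fingers":1,"x":0,"y":0,"z":0,"spin":29}]' 40
python3 - <<'E'
from h import *
s=robot.observe();print(s["torque"],s["tool_pos"],R.from_euler("xyz",s["tool_rot"]).as_matrix().round(3)[:,2])
E
```

```text
time: 8.93
tool_pos: [0.5708, -0.2442, 0.4252]
tool_rot: [2.562, 1.571, 1.786]
contact_force: [-3.5, 3.6, 0.6]
opening: 0.0507
time: 9.55
tool_pos: [0.5712, -0.2444, 0.4252]
tool_rot: [0.859, 1.569, -0.418]
contact_force: [-2.7, 3.4, 2.2]
opening: 0.0501
[0.73503881 0.87949049 0.16915282] [ 0.57116618 -0.24441329  0.42517171] [ 0.29  -0.957  0.001]
```

```bash
python3 -m jog '[{"fingers":0.5,"x":0,"y":0,"z":0,"spin":0},{"fingers":0,"x":0,"y":0,"z":0,"spin":0},{"fingers":0,"x":0,"y":0,"z":0,"spin":0},{"fingers":0,"x":-1,"y":0,"z":0,"spin":0},{"fingers":0,"x":-5,"y":0,"z":0,"spin":0}]' 40; python3 -m jog '[{"fingers":0,"x":-5,"y":0,"z":0,"spin":0},{"fingers":0,"x":-10,"y":-5,"z":0,"spin":0},{"fingers":0,"x":-10,"y":-10,"z":0,"spin":0},{"fingers":0,"x":-10,"y":-15,"z":0,"spin":0},{"fingers":0,"x":-10,"y":-15,"z":0,"spin":0}]'
python3 - <<'E'
from h import *
I=[];D={}
for c in("scene","top","wrist"):
    s=robot.observe();p=robot.read_camera(c); save(p,c+"3.png");I.append(p["color"][...,::-1])
    np.savez("P3"+c,P=P(p,s["tool_pos"],s["tool_rot"]))
    for n in("orange_head","white_head"): 
        r=robot.look_for(n,p);print(c,n,[(np.round(d["xy"],1).tolist(),round(d["conf"],2)) for d in r])
print(s["tool_pos"],s["contact_force"],s["opening"])
f=lambda i,x,y:cv2.resize(i[y-30:y+30,x-40:x+40],(400,300),interpolation=cv2.INTER_CUBIC)
a,b,w=I
cv2.imwrite("pics/crop3.png",np.vstack([np.hstack([f(a,137,163),f(a,258,205)]),np.hstack([f(b,400,148),f(b,262,167)])]))
E
```

```text
time: 10.18
tool_pos: [0.5712, -0.2448, 0.4724]
tool_rot: [-2.365, 1.566, 2.64]
contact_force: [0.3, -1.3, -0.1]
opening: 0.0852
time: 10.8
tool_pos: [0.4249, -0.2885, 0.5756]
tool_rot: [0.334, 1.568, -0.947]
contact_force: [0.3, 0.0, 1.0]
opening: 0.0919
scene orange_head [([133.8, 163.2], 0.57)]
scene white_head [([257.5, 210.3], 0.97), ([349.5, 173.9], 0.68)]
top orange_head [([406.0, 146.9], 0.8)]
top white_head [([215.9, 276.8], 0.82), ([260.3, 165.8], 0.67)]
wrist orange_head [([280.5, 44.0], 0.81)]
wrist white_head [([34.9, 14.0], 0.81)]
[ 0.42847527 -0.28765562  0.5733815 ] [-0.02717218  0.36239866 -0.55890641] 0.09166407019967415
```

View pics/crop3.png

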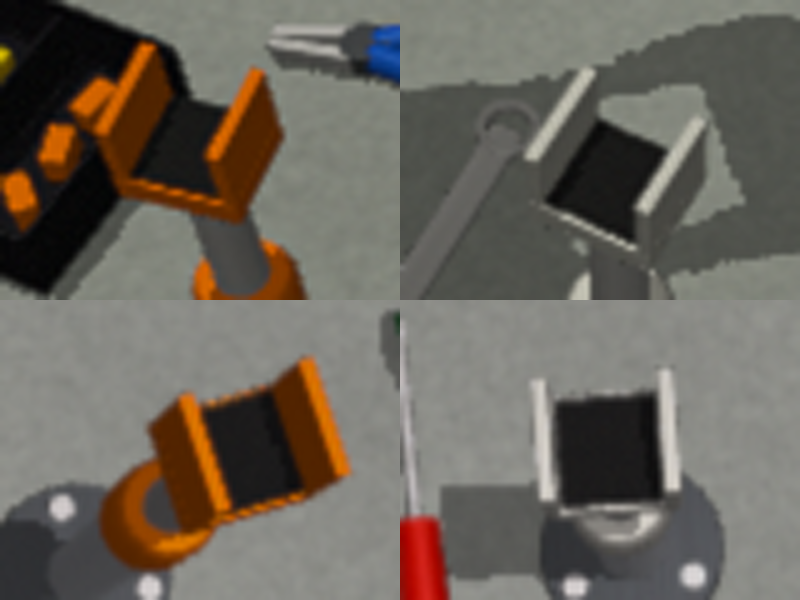

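View pics/wrist3.png

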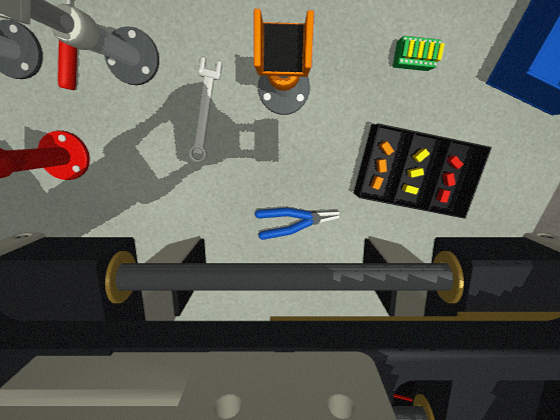

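The crops show both cheek tops clearly. Mean of the four cheek-top corners: orange at scene (132.8,153.0) and top (413.2,145.0); white at scene (261.2,202.9) and top (263.2,163.9). I'll triangulate these.

Run:
```python
from h import *
Q=[np.load("P3%s.npz"%c)["P"] for c in("scene","top","wrist")]
o=lambda x,y,ox,oy:(ox+x/5,oy+y/5)
print("mean")
print(tri(Q[:2],[(132.8,153.0),(413.2,145.0)]),tri(Q[:2],[(261.2,202.9),(263.2,163.9)]))
S=dict(o=([(147,43),(102,136),(259,69),(209,154)],[(187,95),(224,213),(308,59),(345,171)],(97,133),(360,118)),
 w=([(190,70),(130,158),(302,120),(242,210)],[(138,80),(147,198),(265,70),(273,190)],(218,175),(222,137)))
for k,(a,b,oa,ob) in S.items():
    Z=[tri(Q[:2],[o(*x,*oa),o(*y,*ob)])[0] for x,y in zip(a,b)];print(k,np.round(Z,4),np.mean(Z,0))
print("net",tri(Q[:2],[(133.8,163.2),(406,146.9)]),tri(Q[:2],[(257.5,210.3),(260.3,165.8)]))
```

```text
mean
(array([ 0.56718794, -0.24644387,  0.27589832]), [array([-0.3, -0.1]), array([-0.4,  0.2])]) (array([0.53937319, 0.01674137, 0.27894457]), [array([-0.3, -0. ]), array([-0.4,  0.2])])
o [[ 0.5779 -0.2211  0.3319]
 [ 0.5675 -0.2747  0.228 ]
 [ 0.5689 -0.2156  0.3271]
 [ 0.5571 -0.2718  0.2219]] [ 0.56784381 -0.24582364  0.2772236 ]
w [[0.5511 0.0239 0.3423]
 [0.5421 0.0074 0.2637]
 [0.5414 0.0289 0.311 ]
 [0.5256 0.0083 0.206 ]] [0.54006118 0.01714465 0.28076224]
net (array([ 0.57197356, -0.24533016,  0.24963707]), [array([0.7, 0.2]), array([ 1.2, -0.6])]) (array([0.54372566, 0.01630455, 0.25938364]), [array([2.1, 0.1]), array([ 3.2, -1.9])])
```

Orange's top comes out at 0.276 and white's at 0.279, so they look level to about 3 mm, though the coarser network result says 10 mm. I'll check more sharply with wrist stereo from two places that both see both heads.

```bash
cat > m.py <<'E'
from h import *
import sys
k=sys.argv[1];robot.read_camera("top");robot.read_camera("top")
s=robot.observe();p=robot.read_camera("wrist");save(p,k+".png");np.savez(k,P=P(p,s["tool_pos"],s["tool_rot"]))
print(k,s["tool_pos"].round(4),[(n,[(np.round(d["xy"],1).tolist(),round(d["conf"],2)) for d in robot.look_for(n,p)]) for n in("orange_head","white_head")])
E
python3 -m jog '[{"fingers":0,"x":0,"y":2,"z":-3,"spin":0},{"fingers":0,"x":0,"y":4,"z":-6,"spin":0},{"fingers":0,"x":0,"y":5,"z":-9,"spin":0},{"fingers":0,"x":0,"y":5,"z":-9,"spin":0}]'; python3 m.py B
python3 -m jog '[{"fingers":0,"x":0,"y":0,"z":-5,"spin":0},{"fingers":0,"x":0,"y":0,"z":-10,"spin":0},{"fingers":0,"x":0,"y":0,"z":-12,"spin":0},{"fingers":0,"x":0,"y":0,"z":-12,"spin":0}]'; python3 m.py C
python3 -c "
import cv2,numpy as np
b,c=cv2.imread('pics/B.png'),cv2.imread('pics/C.png')
cv2.imwrite('pics/BC.png',np.vstack([cv2.resize(i[:230],None,fx=1.3,fy=1.3,interpolation=2) for i in(b,c)]))"
```

```text
time: 11.75
tool_pos: [0.4497, -0.1854, 0.574]
tool_rot: [1.353, 1.57, 0.078]
contact_force: [0.0, -0.1, -0.0]
opening: 0.0919
B [ 0.4496 -0.1873  0.5737] [('orange_head', [([378.0, 101.0], 0.7)]), ('white_head', [([32.2, 206.5], 0.93), ([93.2, 45.6], 0.69)])]
time: 12.5
tool_pos: [0.4145, -0.072, 0.5741]
tool_rot: [0.959, 1.57, -0.318]
contact_force: [0.0, -0.3, -0.4]
opening: 0.0917
C [ 0.4151 -0.0732  0.5736] [('orange_head', [([497.1, 103.5], 0.7)]), ('white_head', [([125.5, 205.9], 0.95), ([221.6, 44.3], 0.61)])]
```

View pics/BC.png

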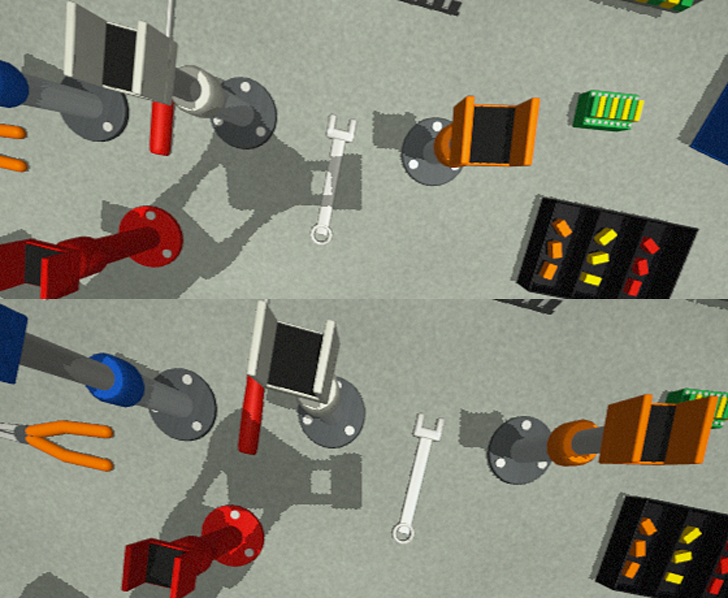

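Both views show both heads. I'll measure the silhouette edges of the cheek tops numerically: orange's right outer edge and white's left outer edge.

Run:
```python
from h import *
B,C=cv2.imread("pics/B.png"),cv2.imread("pics/C.png");PB,PC=np.load("B.npz")["P"],np.load("C.npz")["P"]
def edge(I,r,c0,c1,ch,s):  # half-height crossing of the strongest step
    g=cv2.GaussianBlur(I.astype(float),(0,0),.7)[r,c0:c1]@ch
    d=s*np.gradient(g);i=d.argmax();w=np.clip(d[i-2:i+3],0,None);return c0+i+(w@np.arange(-2,3))/w.sum()
sat=np.array([-1,0,1.]);wh=np.ones(3)/3
for n,rows,b,c,ch,s in(("orange R",range(84,122,6),(395,425),(530,557),sat,-1),("white L",range(12,55,6),(40,65),(183,212),wh,1),
   ("white R out",range(22,70,6),(100,118),(245,262),wh,-1)):
    for r in rows:
        x,y=edge(B,r,*b,ch,s),edge(C,r,*c,ch,s);X,e=tri([PB,PC],[(x,r),(y,r)]);print(n,r,round(x,1),round(y,1),X.round(4))
```

```text
orange R 84 414.0 549.6 [ 0.5873 -0.2648  0.2779]Traceback (most recent call last):
  File "<stdin>", line 10, in <module>
  File "<stdin>", line 5, in edge
ValueError: matmul: Input operand 1 has a mismatch in its core dimension 0, with gufunc signature (n?,k),(k,m?)->(n?,m?) (size 5 is different from 3)
```

Run:
```python
from h import *
B,C=cv2.imread("pics/B.png"),cv2.imread("pics/C.png");PB,PC=np.load("B.npz")["P"],np.load("C.npz")["P"]
def edge(I,r,c0,c1,ch,s):
    g=cv2.GaussianBlur(I.astype(float),(0,0),.7)[r,c0-4:c1+4]@ch
    d=s*np.gradient(g);d[:3]=d[-3:]=0;i=d.argmax();w=np.clip(d[i-2:i+3],0,None);return c0-4+i+(w@np.arange(-2,3))/w.sum()
sat=np.array([-1,0,1.]);wh=np.ones(3)/3
for n,rows,b,c,ch,s in(("orange R",range(80,124,4),(395,425),(535,556),sat,-1),("white L",range(8,56,4),(40,65),(183,212),wh,1),
   ("white R",range(20,72,4),(102,120),(245,262),wh,-1)):
    Z=[]
    for r in rows:
        x,y=edge(B,r,*b,ch,s),edge(C,r,*c,ch,s);X,e=tri([PB,PC],[(x,r),(y,r)]);Z.append((round(x,1),round(y,1),round(X[2],4)))
    print(n,Z,np.median([z[2] for z in Z]))
```

```text
orange R [(np.float64(414.5), np.float64(550.7), np.float64(0.2782)), (np.float64(414.0), np.float64(555.7), np.float64(0.2899)), (np.float64(413.5), np.float64(555.2), np.float64(0.2906)), (np.float64(412.9), np.float64(548.2), np.float64(0.2791)), (np.float64(412.4), np.float64(547.1), np.float64(0.2788)), (np.float64(412.0), np.float64(546.1), np.float64(0.2785)), (np.float64(411.4), np.float64(545.1), np.float64(0.2785)), (np.float64(410.9), np.float64(544.2), np.float64(0.2784)), (np.float64(410.4), np.float64(543.2), np.float64(0.2783)), (np.float64(409.9), np.float64(542.3), np.float64(0.2786)), (np.float64(409.3), np.float64(541.3), np.float64(0.2785))] 0.2785
white L [(np.float64(50.9), np.float64(207.9), np.float64(0.3008)), (np.float64(50.7), np.float64(210.4), np.float64(0.3058)), (np.float64(50.7), np.float64(196.2), np.float64(0.2825)), (np.float64(50.4), np.float64(195.5), np.float64(0.2825)), (np.float64(50.3), np.float64(194.9), np.float64(0.2825)), (np.float64(50.1), np.float64(194.3), np.float64(0.2825)), (np.float64(49.9), np.float64(193.8), np.float64(0.2827)), (
[... 395 characters left out ...]
loat64(255.8), np.float64(0.2815)), (np.float64(111.2), np.float64(255.1), np.float64(0.2821)), (np.float64(111.1), np.float64(254.4), np.float64(0.2817)), (np.float64(110.8), np.float64(253.7), np.float64(0.2819)), (np.float64(110.3), np.float64(252.9), np.float64(0.282)), (np.float64(110.1), np.float64(252.0), np.float64(0.2817)), (np.float64(109.7), np.float64(251.2), np.float64(0.2816)), (np.float64(109.2), np.float64(250.5), np.float64(0.2822)), (np.float64(108.9), np.float64(249.7), np.float64(0.282)), (np.float64(108.6), np.float64(248.9), np.float64(0.2817)), (np.float64(107.9), np.float64(247.9), np.float64(0.2821)), (np.float64(107.7), np.float64(247.2), np.float64(0.2818))] 0.2818
```

```bash
python3 -c "
from cell import robot
s=robot.observe();print(s['time'],s['contact_force'],abs(s['qvel']).max());print(robot.hand_in())"
```

```text
12.75 [-0.03667721  0.17530959  0.98380021] 0.00406743123789997
the job is handed in; nothing more can be done
None
```

The orange post is set level with the white one to about 4 mm, turned back to locked and released. I handed the job in at 12.75 s, and no verdict is reported.

I gripped the orange head by its cheeks, turned it 1.10 rad counter-clockwise and drew it up about 44 mm. I then turned it back about 1.15 rad, slightly past the starting angle to seat it against the stop, let go and withdrew.

**Level:** The final wrist-camera stereo check puts the cheek tops at 0.2785 m (orange) and 0.282 m (white), against a tolerance of 15 mm. A corner measurement in the scene and top views gave 3 mm. The coarser network positions suggested about 10 mm, which I trusted less because they scatter by several mm.

**Locked:** I have no direct joint reading. I inferred it from the gripper's turn back and the head's slope in the top view.

**Other posts:** The white, blue and red posts were not touched. I did not measure the blue post again at the end. At hand-in the gripper was clear of everything.

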